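# Find the tired spring strip and shut the guard over it

### The job

One of the two spring strips in the test rig has gone soft. With about 8 N (never over 15 N) press straight down on the rubber pad at mid-span of the strip that stands open, hold it for half a second and let it up, its tip dragging the brass pointer down; then push the clear guard along its rails off the other strip and test that one the same way. Leave the guard slid fully home over the strip that sank more, without touching the pointers yourself or disturbing the other things on the bench.

Things in the scene. Friction and masses are not known exactly. Their poses are not given: they have to be found in the camera images.
- rig: spring test rig, fixed to the bench: plywood board 310 (x) x 380 (y) x 18 mm. Origin: centre of its underside, on the bench; x points away from the robot, y left, z up. Two bays at rig y = +85 mm (left) and -85 mm (right) each hold a steel strip. Two rails along y at x = +-141 mm, tops at 94 mm, carry the guard; end stops on them reach 108 mm. White gauge posts, 80 mm high, at x = -96 mm
- strip_a_pad (a point): top of the black rubber pad (34 x 28 mm, with a rounded ridge across the strip along its middle, this point) at mid-span of one of two look-alike spring strips; 75 mm above the bench at rest, over rig x = 0, moves with the strip. Pressed here with 8 N, a sound strip sinks about 6 mm, a tired one about 14 mm; both spring back. Which bay (left or right) it sits in varies from run to run
- strip_a_tip (a point): free tip of that strip (160 mm long, 32 wide, 2 thick, along the rig's x, clamped at the far end in a wood block that reaches 83 mm above the bench); tip towards the robot, 70 mm above the bench at rest; sinks about 2.2 times as far as the pad
- strip_a_mid: middle 50 mm of that strip, with the pad at its centre; origin at its clamp-side edge, 25 mm from the pad's centre
- strip_a_end: last 55 mm of that strip, up to the tip; origin at its clamp-side edge
- strip_b_pad (a point): top of the black rubber pad (34 x 28 mm, with a rounded ridge across the strip along its middle, this point) at mid-span of the other of two look-alike spring strips; 75 mm above the bench at rest, over rig x = 0, moves with the strip. Pressed here with 8 N, a sound strip sinks about 6 mm, a tired one about 14 mm; both spring back. Which bay (left or right) it sits in varies from run to run
- strip_b_tip (a point): free tip of that strip (160 mm long, 32 wide, 2 thick, along the rig's x, clamped at the far end in a wood block that reaches 83 mm above the bench); tip towards the robot, 70 mm above the bench at rest; sinks about 2.2 times as far as the pad
- strip_b_mid: middle 50 mm of that strip, with the pad at its centre; origin at its clamp-side edge, 25 mm from the pad's centre
- strip_b_end: last 55 mm of that strip, up to the tip; origin at its clamp-side edge
- pointer_left_top (a point): drag pointer of the left bay: brass plate 26 x 60 x 3 mm lying crosswise under the strip's tip, with two horns rising 23 mm beside the gauge post; this point is the middle of the plate's top, 66.5 mm above the bench at the start, 2.5 mm under the strip. The sinking tip pushes it straight down and it stays at the lowest point the tip reached
- pointer_right_top (a point): drag pointer of the right bay: brass plate 26 x 60 x 3 mm lying crosswise under the strip's tip, with two horns rising 23 mm beside the gauge post; this point is the middle of the plate's top, 66.5 mm above the bench at the start, 2.5 mm under the strip. The sinking tip pushes it straight down and it stays at the lowest point the tip reached
- guard (a joint): travel of the guard in m: 0 = at its stop over the left bay, 0.17 = at its stop over the right bay. Starts over the left bay (0 to 0.035). Level clear plate 294 (x) x 150 (y) x 6 mm with thin metal edging, top 101 to 104 mm above the bench; about 3 N slides it, and it stays where left. It keeps the pad under it out of reach
- guard_fin (a point): centre of the guard's upright wooden fin, in the middle of the plate, pushed sideways (or pinched) to slide the guard: 80 mm long along the rig's x, 14 mm thick along its y, from 101 to 146 mm above the bench (this point at 123 mm); at rig y = 85 mm less the guard's travel
- pointer_left: the left drag pointer itself; origin at its top point
- pointer_right: the right drag pointer itself; origin at its top point
- sanding_stick: wooden sanding stick 190 x 26 x 9 mm lying loose on the rig's board between the two bays; leave it alone; origin under its centre
- flat_file: flat file with wooden handle, 235 mm long, 26 mm high, left of the rig; leave it alone; origin under its centre
- wood_block: pale wooden block 85 x 70 x 50 mm, right of the rig; leave it alone; origin under its centre
- hammer: hammer lying on the bench right of the rig; leave it alone; origin under its centre
- screwdriver: screwdriver lying on the bench left of the rig; leave it alone; origin under its centre
- jar: closed amber glass jar, 68 mm across, 85 mm high, left of the rig; leave it alone; origin under its centre
- tin: open steel tin, 80 mm across, 60 mm high, right of the rig; leave it alone; origin under its centre

How it is judged:
On the way, in this order (a step that is already met when the one before it is completed fails the run):
1. the strip in the open (right) bay is pressed at mid-span with 5 to 12 N for 0.3 s (((y of strip_a_pad in the frame of rig below -0.04 m and contact force between the fingers and strip_a_mid between 5 and 12 N and contact force between the fingers and strip_a_end below 1 N) or (y of strip_b_pad in the frame of rig below -0.04 m and contact force between the fingers and strip_b_mid between 5 and 12 N and contact force between the fingers and strip_b_end below 1 N))), for 0.3 s.
2. the strip in the other (left) bay is pressed at mid-span with 5 to 12 N for 0.3 s (((y of strip_a_pad in the frame of rig above 0.04 m and contact force between the fingers and strip_a_mid between 5 and 12 N and contact force between the fingers and strip_a_end below 1 N) or (y of strip_b_pad in the frame of rig above 0.04 m and contact force between the fingers and strip_b_mid between 5 and 12 N and contact force between the fingers and strip_b_end below 1 N))), for 0.3 s.
At the end, for the whole second after the job is handed in: the guard rests within 8 mm of its end stop over the bay whose drag pointer was pushed lower (by at least 3 mm); both strips are let go and back level (pads within 3 mm of their rest height) (((z of pointer_left_top in the frame of pointer_right_top below -0.003 m and value of joint guard below 0.008 m) or (z of pointer_left_top in the frame of pointer_right_top above 0.003 m and value of joint guard above 0.162 m)) and velocity of joint guard between -0.01 and 0.01 m/s and height (world z) of each of strip_a_pad, strip_b_pad above 0.072 m); the robot touches nothing.
It fails at once if the robot pushes a pointer itself (over 1 N) (contact force between the fingers and pointer_left above 1 N or contact force between the fingers and pointer_right above 1 N).
It fails at once if a strip is pressed with more than 16 N (contact force between the fingers and strip_a_mid above 16 N or contact force between the fingers and strip_b_mid above 16 N).
It fails at once if one of the other things on the bench is moved by more than 40 mm (distance of any of sanding_stick, flat_file, wood_block, hammer, screwdriver, jar, tin from where it was at the start of the episode above 0.04 m).
It also fails if it takes over 54 s, if anything falls off the work surface, if the arm or the gripper's body presses on something with over 40 N, if the wrist force passes 120 N, or if a joint passes its speed limit or range.

### The arm

A 6-joint arm with a two-finger parallel gripper is mounted at the origin on the work surface. World frame = base frame: x ahead of the robot, y to its left, z up, the work surface at z = 0. Lengths are in m, angles in rad, forces in N, time in s.
With the tool pointing down it reaches from about 0.275 to 1 m from the base axis. Payload 8.4 kg.
Tool frame: the origin (TCP) lies between the finger pads; the fingertips stand 8 mm ahead of it and the grasp point (between the pads) lies 11 mm behind it (robot.tips_ahead is the distance from the TCP to the fingertips, in m); z points along the fingers, y is the direction in which the jaws open and shut (so a half turn about z gives the same grasp; the last joint's range is limited). The gripper opens to 85 mm and grips with 20 to 120 N. Pads are 22 mm wide; open, the fingers measure 114 mm over their backs; the gripper's body (76 mm by 85 mm) begins 54 mm behind the grasp point. The pads swing forward as they close: fully open they stand 13 mm farther back than shut.
Start: joints at [-1.197, 0.353, 1.633, -0, 1.155, -0.002], TCP at [0.229, -0.581, 0.239] pointing down, gripper open.
Joint ranges: [-2.63, 2.63], [-0.92, 2.1], [0.06, 2.66], [-1.3, 4.44], [0, 2.69], [-3.02, 3.02]. Speed limits (rad/s): [2.22, 2.22, 2.79, 3.14, 3.14, 3.14].

### API

Orientations are given as a rotation vector (axis times angle).
In Python, from bench import robot gives the robot as it stands.
- The arm moves only by the tool play_rows, never from a script. Its argument "commands" is a list that holds one entry, the list of rows, each a list of 5 numbers: the shift along the tool's x, y, z in units of 25 mm (1.0 is 25 mm), then the turn about the tool's z in units of 5 degrees (1.0 is 5 degrees), then the finger opening in mm, from 0 to 85.4. In form: [[[dx, dy, dz, roll, claw], ...]]. A call has 1 to 5 rows; each row shifts and turns the pose as measured when the row begins, along the tool's axes as they then stand; what a row does not reach is not made up. A row lasts 1/10 s, in which the tool goes at most 50 mm and 8.59 degrees, less where a joint would pass 70% of its speed; a pose out of reach is approached as far as the arm can. A call is refused whole if a number of a shift passes 1 or a number of a turn 1, either way. A call with a gripper value outside its range is refused whole. The fingers move at their own pace and stop on an object; "grip_force" is the grip in N (left out, the last holds). Time passes only in rows, so rows that do not move let the fingers close. It gives the time, the measured TCP pose, the force and the opening at its end, in the units of the state.
- robot.sense(): the state, without advancing time (a new reading comes with each control period).
- robot.camera(name): name is "scene" or "side" or "wrist"; returns the picture (480x640x3 uint8, blue, green, red); there is no depth.
- robot.calibration(name): a dict with "mtx" (3x3 intrinsics, pixels), "R" (3x3) and "t" (3): a world point X has camera coordinates R X + t. Camera axes: x right, y down, z forward; pixel columns grow to the right and rows downward; lengths in m; the calibration is good to about 2 mm. A picture is of the moment at which its call begins: read the wrist's pose just before it. calibration takes no time and is no camera call; for the wrist camera it gives the pose at the moment of the call.
- robot.finish_job(): hands the job in, once; it reports no verdict.
The state is a dict: "t": time; "qpos": joint angles; "qvel": joint speeds; "joint_torque": joint torques, N m; "tool_pos": TCP position; "ee_rot": TCP orientation; "force": force on the tool from outside, world axes, zero at the start; "ft_torque": the same for the moment, N m; "width": opening from 0.0 (shut) to 1.0 (fully open).
Only numpy, scipy, OpenCV 4.12 (cv2) and the standard library are available. Lean on these libraries where they do the work, as an engineer would, in place of code of your own. Each camera call takes 0.05 s, during which the arm holds its last target.

## Working session

There is one attempt and no reset: what is moved stays moved. The work goes in short steps, Python scripts to look and compute and a tool call to move; the robot and the scene stay as the last step left them, time stands still between calls to the robot, and variables do not carry over. Pictures are saved under pics/ and viewed, and the job is handed in when it is done.

Besides the shell and the picture viewer there is one more tool, called after ">>>" as a command line: name --argument value ..., lists and objects as JSON in quotes. play_rows: Moves the arm, as the interface text tells. Its arguments: {"type":"object","properties":{"commands":{"type":"array"},"grip_force":{"type":"number"}},"required":["commands"]}

```bash
mkdir -p pics; ls
python3 - <<'E'
from bench import robot
import cv2
print(robot.sense())
for n in ("scene","side","wrist"):
    c=robot.calibration(n); print(n,c)
    cv2.imwrite(f"pics/{n}0.png",robot.camera(n))
E
```

```text
pics
{'t': 0.0, 'qpos': array([-1.19741363e+00,  3.53649066e-01,  1.63413197e+00, -3.48168359e-05,
        1.15518239e+00, -2.38599409e-03]), 'qvel': array([ 3.40353450e-05,  7.69615253e-04, -1.41989833e-04,  3.77538345e-04,
       -1.57464122e-03,  2.17944120e-04]), 'joint_torque': array([-1.01549398e-03, -6.05268216e+01, -3.42068124e+01,  3.18296919e-06,
        9.27800807e-03, -9.51486186e-06]), 'tool_pos': array([ 0.22919848, -0.5809654 ,  0.23856202]), 'ee_rot': array([-3.08498371e+00, -5.86560647e-01,  4.46098224e-04]), 'force': array([ 0.1494892 ,  0.72757072, -0.7583352 ]), 'ft_torque': array([ 0.00509516,  0.01600155, -0.00324619]), 'width': 1.0001730292870166}
scene {'mtx': array([[469.48735082,   0.        , 318.06668214],
       [  0.        , 469.48735082, 242.64790651],
       [  0.        ,   0.        ,   1.        ]]), 'R': array([[ 0.65574969,  0.75469051,  0.02084651],
       [ 0.53538638, -0.44537358, -0.71763765],
       [-0.53230984,  0.48175161, -0.69610461]]), 't': array([-0.40342058, -0.22782697,  1.50596865])}
side {'mtx': array([[434.58886282,   0.        , 318.43116107],
       [  0.        , 434.58886282, 231.51957344],
       [  0.        ,   0.        ,   1.        ]]), 'R': array([[-0.82300204, -0.56787471, -0.01363642],
       [-0.37074362,  0.55518482, -0.74452601],
       [ 0.43036823, -0.60769081, -0.66745417]]), 't': array([0.50939846, 0.27900914, 1.01537729])}
wrist {'mtx': array([[351.17457049,   0.        , 317.21892112],
       [  0.        , 351.17457049, 239.03361679],
       [  0.        ,   0.        ,   1.        ]]), 'R': array([[ 0.36697435, -0.93023029, -0.0011953 ],
       [-0.89466513, -0.35329528,  0.2734168 ],
       [-0.25476288, -0.09926756, -0.96189491]]), 't': array([-0.62443345, -0.03566036,  0.37864606])}
```

View pics/scene0.png

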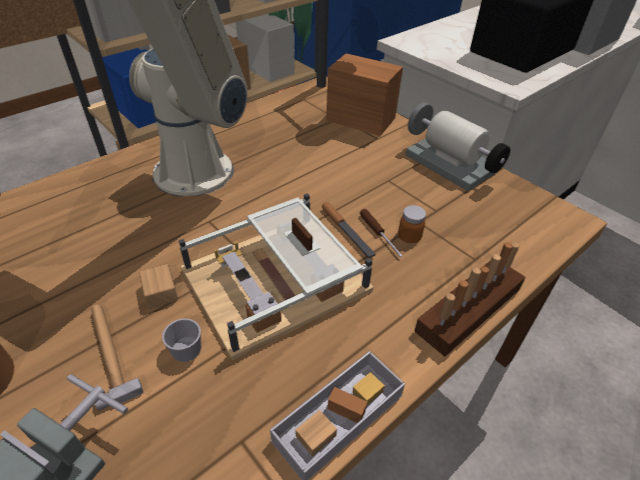

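View pics/side0.png

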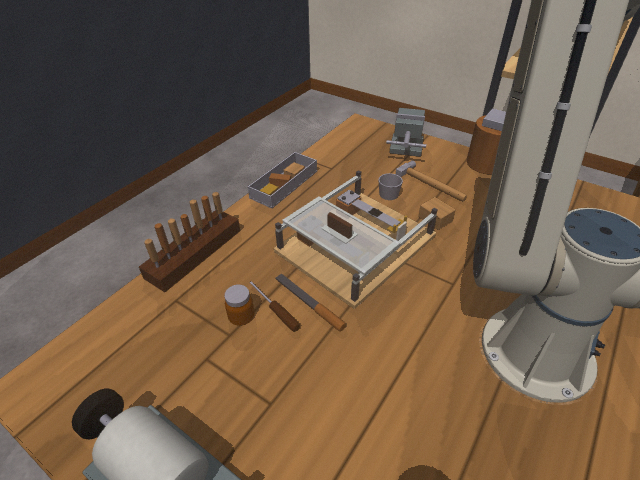

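View pics/wrist0.png

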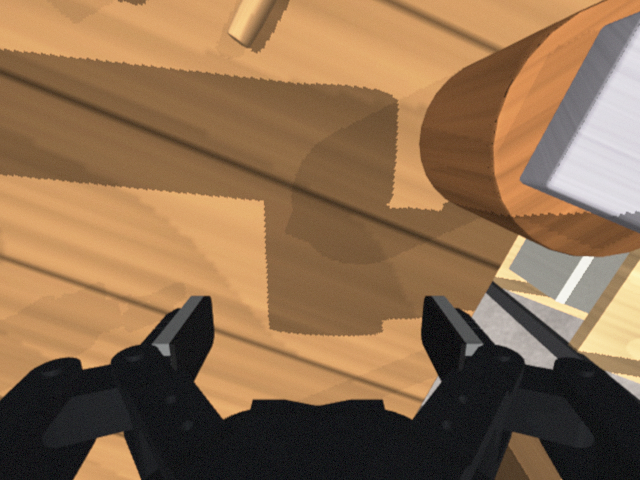

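Run:
```python
import cv2
i=cv2.imread("pics/scene0.png"); c=i[185:365,165:390]; cv2.imwrite("pics/scene0c.png",cv2.resize(c,None,fx=3.5,fy=3.3,interpolation=cv2.INTER_CUBIC)[:600,:800])
i=cv2.imread("pics/side0.png"); c=i[160:310,265:445]; cv2.imwrite("pics/side0c.png",cv2.resize(c,None,fx=4,fy=4,interpolation=cv2.INTER_CUBIC))
```

```text
(no output)
```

View pics/scene0c.png

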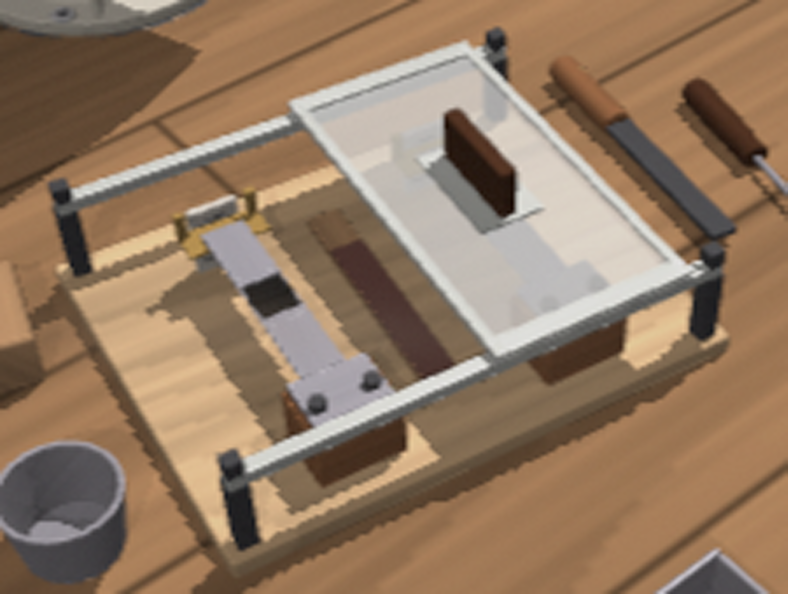

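View pics/side0c.png

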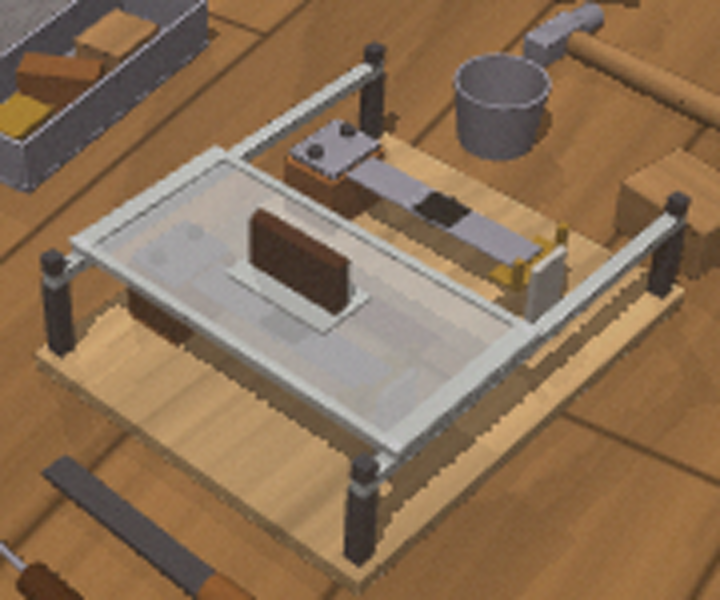

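```bash
cat > h.py <<'E'
import numpy as np
from bench import robot
def proj(n,P):
    c=robot.calibration(n); p=np.asarray(P)@c["R"].T+c["t"]; q=p@c["mtx"].T
    return q[:,:2]/q[:,2:]
def w2r(rig,P):
    x,y,a=rig; c,s=np.cos(a),np.sin(a); P=np.atleast_2d(P).astype(float)
    return np.c_[x+c*P[:,0]-s*P[:,1], y+s*P[:,0]+c*P[:,1],P[:,2]]
E
python3 - <<'E'
from h import *
from scipy.optimize import least_squares
S=lambda u:(165+u[0]/3.5,185+u[1]/3.3)
D=lambda u:(265+u[0]/4,160+u[1]/4)
def model(v,):
    x,y,a,py,g=v
    B=lambda sx,sy:[sx*.155,sy*.19,.018]
    T=lambda sx,sy:[sx*.141,sy*py,.108]
    f=.085-g
    sc=[B(-1,-1),B(1,-1),B(1,1),T(-1,-1),T(1,-1),T(1,1),T(-1,1),[0,-.085,.073],[.040,f,.146],[-.040,f,.146]]
    sd=[B(1,1),B(-1,1),B(-1,-1),T(1,1),T(-1,1),T(-1,-1),T(1,-1),[0,-.085,.073],[.040,f,.146],[-.040,f,.146]]
    return sc,sd
so=np.array([S(u) for u in [(62,272),(238,562),(727,338),(60,184),(232,457),(711,250),(496,35),(272,294),(507,178),(454,115)]])
do=np.array([D(u) for u in [(40,352),(362,580),(683,290),(53,258),(365,462),(679,200),(374,50),(443,207),(258,212),(345,263)]])
def res(v):
    sc,sd=model(v)
    return np.r_[(proj("scene",w2r(v[:3],sc))-so).ravel(),(proj("side",w2r(v[:3],sd))-do).ravel()]
r=least_squares(res,[.5,0,0,.17,.02],loss="soft_l1")
print(r.x); print(res(r.x).reshape(-1,2).round(1))
rig=r.x[:3]
print("pad R",w2r(rig,[0,-.085,.075]),"pad L",w2r(rig,[0,.085,.075]),"fin",w2r(rig,[0,.085-r.x[4],.123]))
E
```

```text
[ 0.53860583 -0.07582026 -0.15587967  0.17295693  0.00967931]
[[-3.  -2.5]
 [-2.   0.6]
 [ 0.9 -1.5]
 [-0.5 -0.5]
 [-0.2 -0.8]
 [-0.1 -1.2]
 [-1.1 -1.1]
 [-0.7 -0.6]
 [-0.2 -2.1]
 [-2.2 -2.6]
 [-2.9 -0.3]
 [-1.3  0.5]
 [ 0.2 -0.8]
 [-0.9 -1. ]
 [-0.4 -0.5]
 [-1.  -1. ]
 [-1.  -1.1]
 [-1.1 -0.1]
 [-1.3 -0.9]
 [-0.5 -0.5]]
pad R [[ 0.52540965 -0.15978967  0.075     ]] pad L [[0.551802   0.00814914 0.075     ]] fin [[ 0.5502993  -0.00141281  0.123     ]]
```

```bash
cat >> h.py <<'E'
from scipy.spatial.transform import Rotation as Ro
def plan(target,yaw=None,n=None):
    s=robot.sense(); R=Ro.from_rotvec(s["ee_rot"]).as_matrix()
    ay=np.arctan2(R[1,1],R[0,1]); p=np.array(s["tool_pos"])
    print("t",round(s["t"],2),"pos",p.round(4),"yaw_y",round(np.degrees(ay),2),"zaxis",R[:,2].round(4),"F",s["force"].round(2),"w",round(s["width"],2))
    d=np.array(target)-p; dy=0 if yaw is None else (np.degrees(yaw-ay)+180)%360-180
    k=n or int(np.ceil(max(np.linalg.norm(d)/.024,abs(dy)/4.9)))
    rows=[]
    for i in range(k):
        Ri=Ro.from_euler("z",dy*i/k,degrees=True).as_matrix()@R
        rows.append(list((Ri.T@(d/k)/.025).round(2))+[round(-dy/k/5,2),0])
    for i in range(0,k,5): print(rows[i:i+5])
E
python3 - <<'E'
from h import *
plan([.525,-.16,.20],np.radians(-98.93))
E
```

```text
t 0.15 pos [ 0.2293 -0.581   0.2387] yaw_y -68.47 zaxis [-4.e-04  1.e-03 -1.e+00] F [-0.79  0.   -0.18] w 1.0
[[np.float64(0.78), np.float64(-0.51), np.float64(0.07), np.float64(0.28), 0], [np.float64(0.77), np.float64(-0.53), np.float64(0.07), np.float64(0.28), 0], [np.float64(0.76), np.float64(-0.55), np.float64(0.07), np.float64(0.28), 0], [np.float64(0.74), np.float64(-0.57), np.float64(0.07), np.float64(0.28), 0], [np.float64(0.73), np.float64(-0.59), np.float64(0.07), np.float64(0.28), 0]]
[[np.float64(0.71), np.float64(-0.61), np.float64(0.07), np.float64(0.28), 0], [np.float64(0.7), np.float64(-0.62), np.float64(0.07), np.float64(0.28), 0], [np.float64(0.68), np.float64(-0.64), np.float64(0.07), np.float64(0.28), 0], [np.float64(0.67), np.float64(-0.66), np.float64(0.07), np.float64(0.28), 0], [np.float64(0.65), np.float64(-0.67), np.float64(0.07), np.float64(0.28), 0]]
[[np.float64(0.64), np.float64(-0.69), np.float64(0.07), np.float64(0.28), 0], [np.float64(0.62), np.float64(-0.7), np.float64(0.07), np.float64(0.28), 0], [np.float64(0.6), np.float64(-0.72), np.float64(0.07), np.float64(0.28), 0], [np.float64(0.58), np.float64(-0.73), np.float64(0.07), np.float64(0.28), 0], [np.float64(0.57), np.float64(-0.74), np.float64(0.07), np.float64(0.28), 0]]
[[np.float64(0.55), np.float64(-0.76), np.float64(0.07), np.float64(0.28), 0], [np.float64(0.53), np.float64(-0.77), np.float64(0.07), np.float64(0.28), 0], [np.float64(0.51), np.float64(-0.78), np.float64(0.07), np.float64(0.28), 0], [np.float64(0.49), np.float64(-0.8), np.float64(0.07), np.float64(0.28), 0], [np.float64(0.47), np.float64(-0.81), np.float64(0.07), np.float64(0.28), 0]]
[[np.float64(0.45), np.float64(-0.82), np.float64(0.07), np.float64(0.28), 0], [np.float64(0.43), np.float64(-0.83), np.float64(0.07), np.float64(0.28), 0]]
```

>>> play_rows --commands '[[[0.78, -0.51, 0, 0.28, 0], [0.77, -0.53, 0, 0.28, 0], [0.76, -0.55, 0, 0.28, 0], [0.74, -0.57, 0, 0.28, 0], [0.73, -0.59, 0, 0.28, 0]]]' --grip_force 40

```text
t: 0.65
tool_pos: [0.2968, -0.484, 0.237]
ee_rot: [-3.115, -0.384, 0.003]
force: [0.9, 0.2, 0.2]
width: 0.143
```

>>> play_rows --commands '[[[0.71, -0.61, 0, 0.28, 0], [0.7, -0.62, 0, 0.28, 0], [0.68, -0.64, 0, 0.28, 0], [0.67, -0.66, 0, 0.28, 0], [0.65, -0.67, 0, 0.28, 0]]]'

```text
t: 1.15
tool_pos: [0.3668, -0.3842, 0.2361]
ee_rot: [-3.132, -0.184, 0.004]
force: [-0.6, 0.8, 0.8]
width: -0.0
```

>>> play_rows --commands '[[[0.64, -0.69, 0, 0.28, 0], [0.62, -0.7, 0, 0.28, 0], [0.6, -0.72, 0, 0.28, 0], [0.58, -0.73, 0, 0.28, 0], [0.57, -0.74, 0, 0.28, 0]]]'

```text
t: 1.65
tool_pos: [0.4378, -0.285, 0.2355]
ee_rot: [-3.136, 0.016, 0.007]
force: [-0.0, -0.1, -0.0]
width: -0.002
```

```bash
sed -i 's/rows.append(list((Ri.T@(d\/k)\/.025).round(2))/rows.append((Ri.T@(d\/k)\/.025).round(2).tolist()/' h.py
python3 - <<'E'
from h import *
plan([.525,-.16,.20],np.radians(-98.93))
E
```

```text
t 1.65 pos [ 0.4378 -0.285   0.2355] yaw_y -90.58 zaxis [-0.0044  0.0052 -1.    ] F [-0.04 -0.07 -0.03] w -0.0
[[0.49, -0.72, 0.2, np.float64(0.24), 0], [0.48, -0.73, 0.2, np.float64(0.24), 0], [0.46, -0.74, 0.2, np.float64(0.24), 0], [0.45, -0.75, 0.2, np.float64(0.24), 0], [0.43, -0.76, 0.2, np.float64(0.24), 0]]
[[0.41, -0.77, 0.21, np.float64(0.24), 0], [0.4, -0.77, 0.21, np.float64(0.24), 0]]
```

>>> play_rows --commands '[[[0.49, -0.72, 0.2, 0.24, 0], [0.48, -0.73, 0.2, 0.24, 0], [0.46, -0.74, 0.2, 0.24, 0], [0.45, -0.75, 0.2, 0.24, 0], [0.43, -0.76, 0.2, 0.24, 0]]]'

```text
t: 2.15
tool_pos: [0.5027, -0.1913, 0.2099]
ee_rot: [-3.131, 0.187, 0.007]
force: [-0.3, -0.2, 0.0]
width: -0.001
```

>>> play_rows --commands '[[[0.41, -0.77, 0.2, 0.24, 0], [0.4, -0.77, 0.2, 0.24, 0], [0, 0, 0, 0, 0]]]'

```text
t: 2.45
tool_pos: [0.529, -0.1521, 0.1984]
ee_rot: [-3.126, 0.253, 0.01]
force: [-0.1, 0.2, 0.3]
width: -0.001
```

Run:
```python
from h import *
import cv2
plan([.525,-.16,.11],np.radians(-98.93))
rig=[ 0.5386,-0.0758,-0.15588]
cal=robot.calibration("wrist"); im=robot.camera("wrist"); cv2.imwrite("pics/w1raw.png",im)
np.savez("w1.npz",**cal)
P=w2r(rig,[[0,-.085,.075],[.017,-.085,.075],[-.017,-.085,.075],[-.08,-.085,.07],[.155,-.19,.018],[-.155,-.19,.018],[-.141,-.173,.108],[.141,-.173,.108],[0,.075,.146]])
for u in proj("wrist",P): print(u.round(1)); cv2.drawMarker(im,tuple(int(x) for x in u),(0,0,255),0,12,1)
cv2.imwrite("pics/w1.png",im)
```

```text
t 2.45 pos [ 0.529  -0.1521  0.1984] yaw_y -99.26 zaxis [-0.0056  0.0059 -1.    ] F [-0.08  0.15  0.25] w -0.0
[[-0.02, 0.09, 0.88, np.float64(-0.02), 0], [-0.02, 0.09, 0.88, np.float64(-0.02), 0], [-0.02, 0.09, 0.88, np.float64(-0.02), 0], [-0.02, 0.09, 0.88, np.float64(-0.02), 0]]
[327.2 235.1]
[327.2 213.3]
[327.1 256.2]
[326.8 325.3]
[458.7  26.9]
[426.5 363.6]
[440.  419.6]
[487.    7.1]
[ 49.6 269.6]
```

View pics/w1.png

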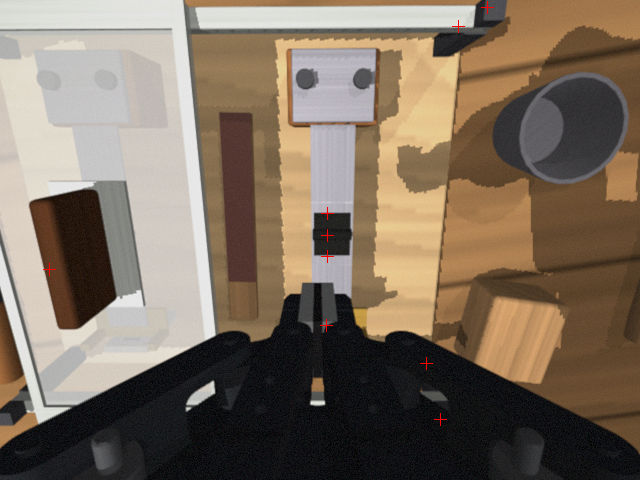

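>>> play_rows --commands '[[[-0.02, 0.11, 0.88, 0, 0], [-0.02, 0.11, 0.88, 0, 0], [-0.02, 0.11, 0.88, 0, 0], [-0.02, 0.11, 0.88, 0, 0], [0, 0, 0, 0, 0]]]'

```text
t: 3.0
tool_pos: [0.5229, -0.1668, 0.1098]
ee_rot: [-3.129, 0.248, 0.007]
force: [-0.6, 0.5, -0.1]
width: 0.003
```

Run:
```python
from h import *
plan([.525,-.162,.092])
```

```text
t 3.0 pos [ 0.5229 -0.1668  0.1098] yaw_y -99.08 zaxis [-0.0041  0.0034 -1.    ] F [-0.56  0.49 -0.06] w 0.0
[[0.06, -0.2, 0.71, 0.0, 0]]
```

>>> play_rows --commands '[[[0.03, -0.08, 0.3, 0, 0], [0.03, -0.08, 0.3, 0, 0], [0, 0, 0, 0, 0]]]'

```text
t: 3.3
tool_pos: [0.5255, -0.1642, 0.0959]
ee_rot: [-3.129, 0.25, 0.004]
force: [-0.2, 0.5, 0.5]
width: -0.0
```

Run:
```python
from h import *
import cv2
plan([.525,-.162,.085])
rig=[ 0.5386,-0.0758,-0.15588]
for n in ("side","scene"):
    im=robot.camera(n); c=im[160:290,330:450] if n=="side" else im[190:330,170:310]
    cv2.imwrite(f"pics/{n}1.png",cv2.resize(c,None,fx=4,fy=4,interpolation=cv2.INTER_CUBIC))
```

```text
t 3.3 pos [ 0.5255 -0.1642  0.0959] yaw_y -99.13 zaxis [-0.0022  0.0025 -1.    ] F [-0.16  0.46  0.46] w -0.0
[[-0.03, -0.08, 0.44, 0.0, 0]]
```

View pics/scene1.png

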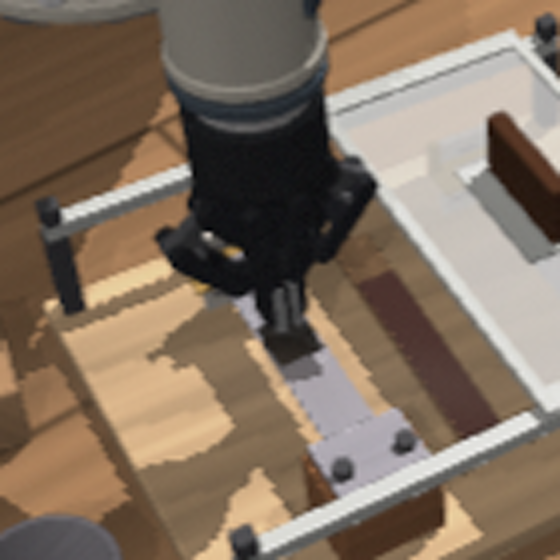

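View pics/side1.png

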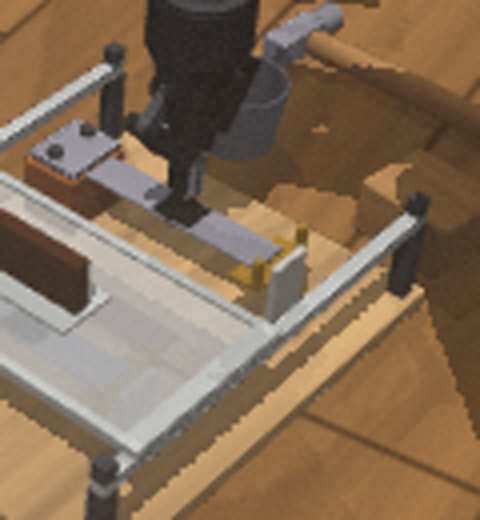

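The fingertips sit centred over the black pad, so I'll descend slowly and watch the force.

>>> play_rows --commands '[[[-0.01, -0.02, 0.2, 0, 0], [-0.01, -0.02, 0.2, 0, 0], [0, 0, 0.1, 0, 0], [0, 0, 0, 0, 0]]]'

```text
t: 3.8
tool_pos: [0.5265, -0.1632, 0.0844]
ee_rot: [-3.13, 0.248, -0.001]
force: [-0.6, -0.7, -0.3]
width: -0.001
```

>>> play_rows --commands '[[[0, 0, 0.08, 0, 0], [0, 0, 0, 0, 0]]]'

```text
t: 4.0
tool_pos: [0.5266, -0.1632, 0.0822]
ee_rot: [-3.13, 0.248, -0.001]
force: [-0.3, -0.1, -0.2]
width: -0.003
```

>>> play_rows --commands '[[[0, 0, 0.08, 0, 0], [0, 0, 0, 0, 0]]]'

```text
t: 4.2
tool_pos: [0.5266, -0.1632, 0.0803]
ee_rot: [-3.13, 0.249, -0.001]
force: [-0.5, 0.9, 2.0]
width: 0.001
```

>>> play_rows --commands '[[[0, 0, 0.08, 0, 0], [0, 0, 0, 0, 0]]]'

```text
t: 4.4
tool_pos: [0.5267, -0.1632, 0.0784]
ee_rot: [-3.13, 0.248, -0.002]
force: [-0.9, -0.1, 3.6]
width: -0.004
```

>>> play_rows --commands '[[[0, 0, 0.06, 0, 0], [0, 0, 0, 0, 0]]]'

```text
t: 4.6
tool_pos: [0.5267, -0.1632, 0.077]
ee_rot: [-3.13, 0.249, -0.002]
force: [0.2, 0.9, 3.6]
width: -0.005
```

>>> play_rows --commands '[[[0, 0, 0.04, 0, 0], [0, 0, 0, 0, 0]]]'

```text
t: 4.8
tool_pos: [0.5267, -0.1633, 0.0761]
ee_rot: [-3.13, 0.249, -0.002]
force: [-0.9, 0.5, 4.0]
width: -0.002
```

>>> play_rows --commands '[[[0, 0, 0.1, 0, 0], [0, 0, 0, 0, 0]]]'

```text
t: 5.0
tool_pos: [0.5267, -0.1633, 0.0738]
ee_rot: [-3.13, 0.249, -0.002]
force: [-1.3, 0.0, 5.2]
width: 0.002
```

>>> play_rows --commands '[[[0, 0, 0.06, 0, 0], [0, 0, 0, 0, 0]]]'

```text
t: 5.2
tool_pos: [0.5268, -0.1633, 0.0725]
ee_rot: [-3.13, 0.249, -0.002]
force: [-2.9, 1.0, 5.3]
width: -0.002
```

>>> play_rows --commands '[[[0, 0, 0.06, 0, 0], [0, 0, 0, 0, 0]]]'

```text
t: 5.4
tool_pos: [0.5269, -0.1633, 0.0715]
ee_rot: [-3.13, 0.249, -0.002]
force: [-3.6, 1.4, 6.5]
width: 0.002
```

>>> play_rows --commands '[[[0, 0, 0.06, 0, 0], [0, 0, 0, 0, 0], [0, 0, 0, 0, 0]]]'

```text
t: 5.7
tool_pos: [0.5269, -0.1633, 0.0707]
ee_rot: [-3.13, 0.249, -0.002]
force: [-3.2, 1.3, 7.5]
width: -0.001
```

>>> play_rows --commands '[[[0, 0, 0.02, 0, 0], [0, 0, 0, 0, 0], [0, 0, 0, 0, 0], [0, 0, 0, 0, 0], [0, 0, 0, 0, 0]]]'

```text
t: 6.2
tool_pos: [0.5269, -0.1633, 0.0713]
ee_rot: [-3.13, 0.249, -0.002]
force: [-1.3, 1.0, 6.1]
width: -0.004
```

Run:
```python
from h import *
import cv2
plan([.525,-.162,.12])
for n in ("side",):
    im=robot.camera(n); c=im[160:290,330:450]
    cv2.imwrite(f"pics/{n}2.png",cv2.resize(c,None,fx=4,fy=4,interpolation=cv2.INTER_CUBIC))
print(robot.sense()["force"])
```

```text
t 6.2 pos [ 0.5269 -0.1633  0.0713] yaw_y -99.08 zaxis [ 0.0016  0.0012 -1.    ] F [-1.31  1.    6.09] w -0.0
[[-0.03, -0.01, -0.65, 0.0, 0], [-0.03, -0.01, -0.65, 0.0, 0], [-0.03, -0.01, -0.65, 0.0, 0]]
[-1.99954057  0.43842053  6.86381258]
```

View pics/side2.png

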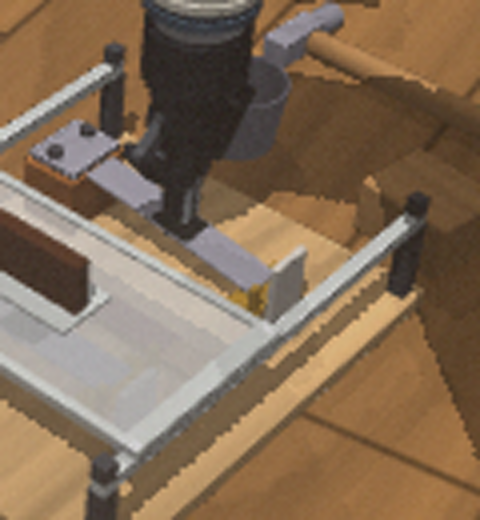

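>>> play_rows --commands '[[[0, 0, 0.08, 0, 0], [0, 0, 0.02, 0, 0], [0, 0, 0.02, 0, 0], [0, 0, 0.02, 0, 0], [0, 0, 0.02, 0, 0]]]'

```text
t: 6.75
tool_pos: [0.5271, -0.1634, 0.0689]
ee_rot: [-3.13, 0.248, -0.003]
force: [-3.0, 1.3, 8.7]
width: 0.0
```

>>> play_rows --commands '[[[0, 0, 0.02, 0, 0], [0, 0, 0.02, 0, 0], [0, 0, 0.02, 0, 0]]]'

```text
t: 7.05
tool_pos: [0.5272, -0.1634, 0.0685]
ee_rot: [-3.131, 0.248, -0.003]
force: [-2.6, 1.0, 9.1]
width: 0.006
```

>>> play_rows --commands '[[[0, 0, -0.2, 0, 0], [0, 0, -0.4, 0, 0], [0, 0, -0.8, 0, 0], [0, 0, -1, 0, 0], [0, 0, -1, 0, 0]]]'

```text
t: 7.55
tool_pos: [0.525, -0.1628, 0.1536]
ee_rot: [-3.129, 0.248, 0.006]
force: [-0.0, -0.2, -0.3]
width: -0.001
```

>>> play_rows --commands '[[[0, 0, -0.8, 0, 0], [0, 0, 0, 0, 0]]]'

```text
t: 7.75
tool_pos: [0.5269, -0.1635, 0.178]
ee_rot: [-3.13, 0.248, -0.003]
force: [0.5, -1.2, 0.6]
width: 0.007
```

Run:
```python
from h import *
import cv2
rig=[ 0.5386,-0.0758,-0.15588]
plan(w2r(rig,[0,.122,.175])[0],np.radians(-98.93))
for n in ("side",):
    im=robot.camera(n); c=im[160:310,270:450]
    cv2.imwrite(f"pics/{n}3.png",cv2.resize(c,None,fx=4,fy=4,interpolation=cv2.INTER_CUBIC))
```

```text
t 7.75 pos [ 0.5269 -0.1635  0.178 ] yaw_y -99.08 zaxis [ 0.0019  0.0011 -1.    ] F [ 0.55 -1.19  0.6 ] w 0.01
[[-0.01, -0.94, 0.01, np.float64(-0.0), 0], [-0.01, -0.94, 0.01, np.float64(-0.0), 0], [-0.01, -0.94, 0.01, np.float64(-0.0), 0], [-0.01, -0.94, 0.01, np.float64(-0.0), 0], [-0.01, -0.94, 0.01, np.float64(-0.0), 0]]
[[-0.01, -0.94, 0.01, np.float64(-0.0), 0], [-0.01, -0.94, 0.01, np.float64(-0.0), 0], [-0.01, -0.94, 0.01, np.float64(-0.0), 0], [-0.01, -0.94, 0.01, np.float64(-0.0), 0]]
```

View pics/side3.png

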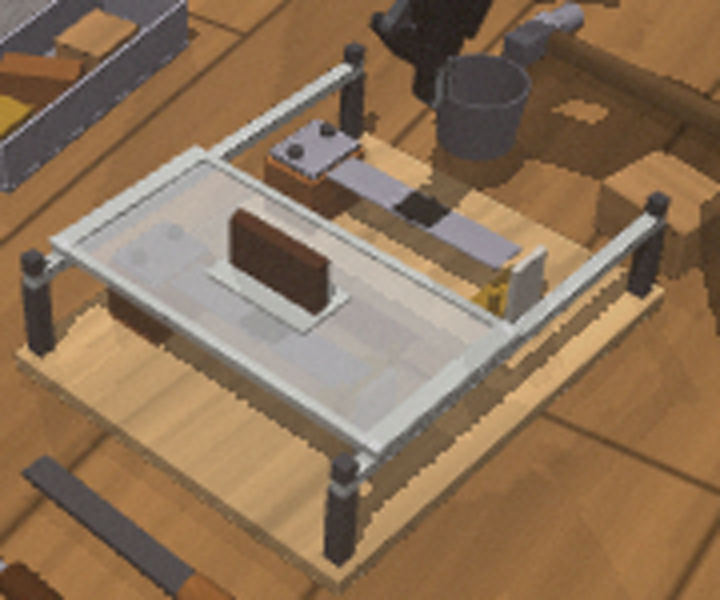

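The right pointer dropped well below its starting height. The strip is level again at the top of the picture, with its pad at crop pixel (422,208) and the lowered pointer at (488,297). Next I'll move across to the left side of the fin.

>>> play_rows --commands '[[[0, -0.94, 0, 0, 0], [0, -0.94, 0, 0, 0], [0, -0.94, 0, 0, 0], [0, -0.94, 0, 0, 0], [0, -0.94, 0, 0, 0]]]'

```text
t: 8.3
tool_pos: [0.5426, -0.0459, 0.1722]
ee_rot: [-3.13, 0.256, 0.008]
force: [-0.0, 0.0, 0.4]
width: -0.001
```

>>> play_rows --commands '[[[0, -0.94, 0, 0, 0], [0, -0.94, 0, 0, 0], [0, -0.94, 0, 0, 0], [0, -0.94, 0, 0, 0], [0, 0, 0, 0, 0]]]'

```text
t: 8.8
tool_pos: [0.5549, 0.053, 0.1657]
ee_rot: [-3.13, 0.253, 0.022]
force: [-0.6, 0.1, 0.2]
width: 0.0
```

Run:
```python
from h import *
import cv2
rig=[ 0.5386,-0.0758,-0.15588]
plan(w2r(rig,[0,.122,.132])[0],np.radians(-98.93))
im=robot.camera("wrist"); cv2.imwrite("pics/w2.png",im)
P=w2r(rig,[[0,.075,.146]]); print(proj("wrist",P))
```

```text
t 8.8 pos [0.5549 0.053  0.1657] yaw_y -99.24 zaxis [-0.0137  0.0019 -0.9999] F [-0.56  0.08  0.18] w 0.0
[[0.09, 0.15, 0.67, np.float64(-0.03), 0], [0.09, 0.15, 0.67, np.float64(-0.03), 0]]
[[430.0445739  281.22307944]]
```

View pics/w2.png

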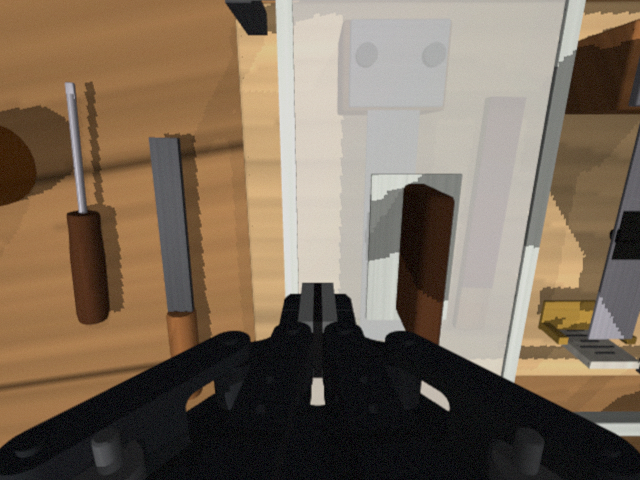

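>>> play_rows --commands '[[[0, 0, 0.5, 0, 0], [0, 0, 0.5, 0, 0], [0, 0, 0.3, 0, 0], [0, 0, 0, 0, 0]]]'

```text
t: 9.25
tool_pos: [0.5519, 0.0493, 0.1279]
ee_rot: [3.13, -0.255, -0.029]
force: [0.0, 0.0, 0.5]
width: -0.0
```

Run:
```python
from h import *
rig=[ 0.5386,-0.0758,-0.15588]
plan(w2r(rig,[0,-.06,.132])[0],np.radians(-98.93))
```

```text
t 9.25 pos [0.5519 0.0493 0.1279] yaw_y -99.31 zaxis [-1.830e-02  3.000e-04 -9.998e-01] F [0.04 0.02 0.51] w -0.0
[[0.04, 0.93, -0.02, np.float64(-0.01), 0], [0.04, 0.93, -0.02, np.float64(-0.01), 0], [0.04, 0.93, -0.02, np.float64(-0.01), 0], [0.04, 0.93, -0.02, np.float64(-0.01), 0], [0.03, 0.93, -0.02, np.float64(-0.01), 0]]
[[0.03, 0.93, -0.02, np.float64(-0.01), 0], [0.03, 0.93, -0.02, np.float64(-0.01), 0], [0.03, 0.93, -0.02, np.float64(-0.01), 0]]
```

>>> play_rows --commands '[[[0.04, 0.4, 0, 0, 0], [0.04, 0.4, 0, 0, 0], [0.04, 0.4, 0, 0, 0], [0.04, 0.4, 0, 0, 0]]]'

```text
t: 9.65
tool_pos: [0.5485, 0.0063, 0.1277]
ee_rot: [3.131, -0.256, -0.031]
force: [-2.5, 3.1, -0.5]
width: -0.001
```

>>> play_rows --commands '[[[0.03, 0.5, 0, 0, 0], [0.03, 0.5, 0, 0, 0], [0.03, 0.5, 0, 0, 0], [0.03, 0.5, 0, 0, 0], [0.03, 0.5, 0, 0, 0]]]'

```text
t: 10.15
tool_pos: [0.5393, -0.0606, 0.1279]
ee_rot: [-3.129, 0.258, 0.036]
force: [-2.1, 4.0, -0.4]
width: -0.001
```

Run:
```python
from h import *
import cv2
rig=[ 0.5386,-0.0758,-0.15588]
plan(w2r(rig,[0,-.06,.132])[0],np.radians(-98.93))
im=robot.camera("wrist"); cv2.imwrite("pics/w3.png",im)
```

```text
t 10.15 pos [ 0.5393 -0.0606  0.1279] yaw_y -99.44 zaxis [-0.023   0.0035 -0.9997] F [-2.14  3.96 -0.37] w -0.0
[[0.02, 0.75, -0.04, np.float64(-0.03), 0], [0.02, 0.75, -0.04, np.float64(-0.03), 0], [0.02, 0.75, -0.04, np.float64(-0.03), 0], [0.02, 0.75, -0.04, np.float64(-0.03), 0]]
```

View pics/w3.png

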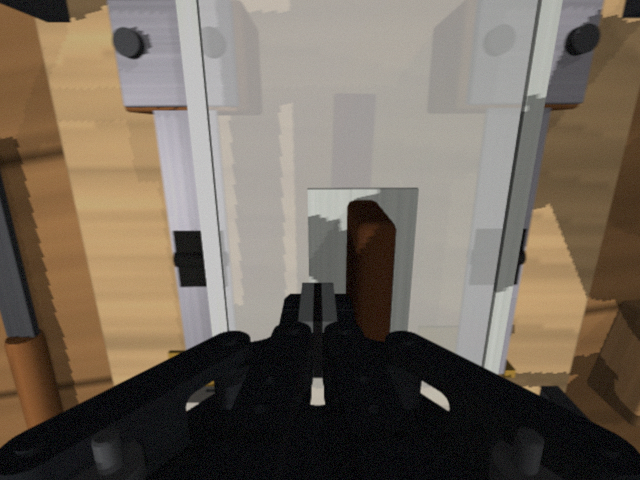

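>>> play_rows --commands '[[[0.02, 0.5, 0, 0, 0], [0.02, 0.5, 0, 0, 0], [0.02, 0.5, 0, 0, 0], [0.02, 0.5, 0, 0, 0], [0, 0.3, 0, 0, 0]]]'

```text
t: 10.7
tool_pos: [0.5312, -0.1233, 0.1281]
ee_rot: [-3.13, 0.26, 0.036]
force: [-1.3, 3.7, -0.7]
width: 0.001
```

>>> play_rows --commands '[[[0.02, 0.3, 0, 0, 0], [0.02, 0.3, 0, 0, 0]]]'

```text
t: 10.9
tool_pos: [0.5295, -0.1397, 0.1281]
ee_rot: [-3.13, 0.26, 0.036]
force: [-1.8, 4.0, 0.5]
width: 0.001
```

Run:
```python
from h import *
import cv2
rig=[ 0.5386,-0.0758,-0.15588]
plan(w2r(rig,[0,-.06,.132])[0],np.radians(-98.93))
im=robot.camera("scene"); c=im[185:365,165:390]; cv2.imwrite("pics/sc4.png",cv2.resize(c,None,fx=3.3,fy=3.3,interpolation=cv2.INTER_CUBIC))
```

```text
t 10.9 pos [ 0.5295 -0.1397  0.1281] yaw_y -99.51 zaxis [-0.0228  0.0029 -0.9997] F [-1.75  4.02  0.47] w 0.0
[[-0.04, -0.18, -0.16, np.float64(-0.12), 0]]
```

View pics/sc4.png

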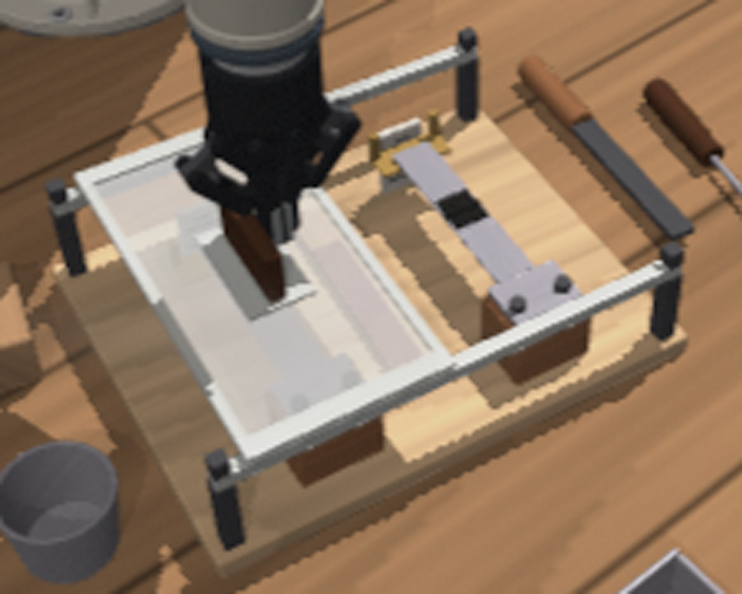

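>>> play_rows --commands '[[[0.02, 0.2, 0, 0, 0], [0.02, 0.2, 0, 0, 0]]]'

```text
t: 11.15
tool_pos: [0.5298, -0.1423, 0.1283]
ee_rot: [-3.113, 0.27, 0.036]
force: [2.7, 42.6, 7.5]
width: 0.004
```

>>> play_rows --commands '[[[0, 0.12, 0, 0, 0], [0, 0.12, 0, 0, 0]]]'

```text
t: 11.35
tool_pos: [0.5299, -0.1417, 0.1286]
ee_rot: [-3.102, 0.271, 0.035]
force: [1.3, 17.5, 0.2]
width: 0.001
```

>>> play_rows --commands '[[[0, 0.12, 0, 0, 0], [0, 0.12, 0, 0, 0]]]'

```text
t: 11.55
tool_pos: [0.5299, -0.1416, 0.1287]
ee_rot: [-3.093, 0.273, 0.035]
force: [2.0, 20.4, 2.1]
width: -0.002
```

>>> play_rows --commands '[[[0, -0.4, 0, 0, 0], [0, -0.6, 0, 0, 0], [0, 0, -0.5, 0, 0], [0, 0, -0.7, 0, 0], [0, 0, 0, 0, 0]]]'

```text
t: 12.05
tool_pos: [0.5379, -0.1169, 0.1623]
ee_rot: [-3.096, 0.268, 0.027]
force: [0.7, 0.2, -0.5]
width: -0.001
```

Run:
```python
from h import *
import cv2
rig=[ 0.5386,-0.0758,-0.15588]
plan(w2r(rig,[0,.0835,.14])[0],np.radians(-98.93))
im=robot.camera("scene"); c=im[185:365,165:390]; cv2.imwrite("pics/sc5.png",cv2.resize(c,None,fx=3.3,fy=3.3,interpolation=cv2.INTER_CUBIC))
```

```text
t 12.05 pos [ 0.5379 -0.1169  0.1623] yaw_y -99.93 zaxis [-0.0142  0.0351 -0.9993] F [ 0.69  0.23 -0.51] w -0.0
[[-0.05, -0.82, 0.18, np.float64(-0.03), 0], [-0.05, -0.82, 0.18, np.float64(-0.03), 0], [-0.04, -0.82, 0.18, np.float64(-0.03), 0], [-0.04, -0.82, 0.18, np.float64(-0.03), 0], [-0.04, -0.82, 0.18, np.float64(-0.03), 0]]
[[-0.04, -0.82, 0.18, np.float64(-0.03), 0]]
```

View pics/sc5.png

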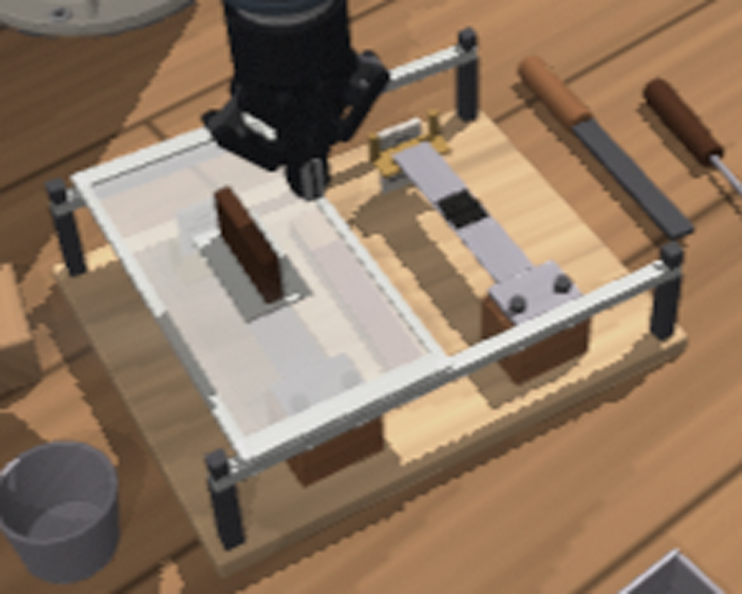

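>>> play_rows --commands '[[[-0.05, -0.82, 0, 0, 0], [-0.05, -0.82, 0, 0, 0], [-0.04, -0.82, 0, 0, 0], [-0.04, -0.82, 0, 0, 0], [-0.04, -0.82, 0, 0, 0]]]'

```text
t: 12.6
tool_pos: [0.5496, -0.0153, 0.1629]
ee_rot: [-3.098, 0.275, 0.027]
force: [1.1, -0.1, 0.1]
width: 0.002
```

>>> play_rows --commands '[[[-0.04, -0.7, 0.2, 0, 0], [0, 0, 0, 0, 0]]]'

```text
t: 12.8
tool_pos: [0.5516, 0.0043, 0.1575]
ee_rot: [-3.099, 0.272, 0.027]
force: [-0.4, -0.5, 0.3]
width: -0.001
```

Run:
```python
from h import *
import cv2
rig=[ 0.5386,-0.0758,-0.15588]
plan(w2r(rig,[0,.083,.097])[0],np.radians(-98.93))
im=robot.camera("wrist")
for u in proj("wrist",w2r(rig,[[0,.085,.075]])): print(u.round(1)); cv2.drawMarker(im,tuple(int(x) for x in u),(0,0,255),0,12,1)
cv2.imwrite("pics/w6.png",im)
```

```text
t 12.8 pos [0.5516 0.0043 0.1575] yaw_y -100.07 zaxis [-0.0148  0.0323 -0.9994] F [-0.43 -0.5   0.25] w -0.0
[[0.01, -0.0, 0.81, np.float64(-0.08), 0], [0.01, -0.0, 0.81, np.float64(-0.08), 0], [0.01, -0.0, 0.81, np.float64(-0.08), 0]]
[313.4 248.7]
```

View pics/w6.png

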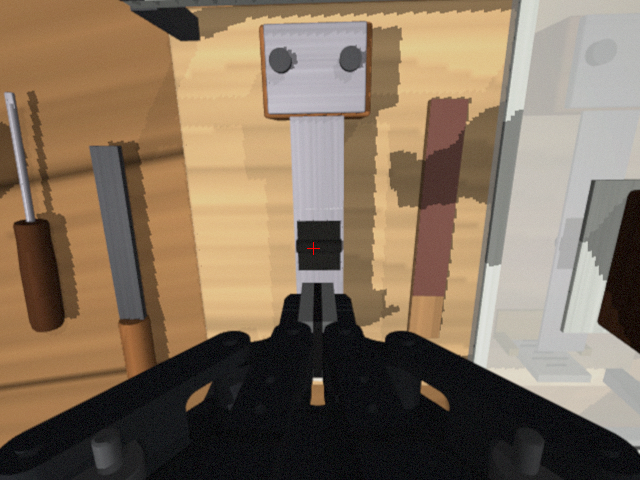

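>>> play_rows --commands '[[[0.01, 0.02, 0.8, 0, 0], [0.01, 0.02, 0.8, 0, 0], [0.01, 0.02, 0.6, 0, 0], [0, 0, 0, 0, 0]]]'

```text
t: 13.25
tool_pos: [0.5519, 0.0002, 0.1015]
ee_rot: [-3.101, 0.273, 0.024]
force: [-0.2, 0.5, 0.6]
width: 0.002
```

Run:
```python
from h import *
import cv2
rig=[ 0.5386,-0.0758,-0.15588]
plan(w2r(rig,[0,.082,.085])[0],np.radians(-98.93))
im=robot.camera("scene"); c=im[190:310,230:390]; cv2.imwrite("pics/sc7.png",cv2.resize(c,None,fx=4.5,fy=4.5,interpolation=cv2.INTER_CUBIC))
```

```text
t 13.25 pos [5.519e-01 2.000e-04 1.015e-01] yaw_y -100.07 zaxis [-0.0125  0.0301 -0.9995] F [-0.2   0.51  0.55] w 0.0
[[-0.05, -0.17, 0.66, np.float64(-0.23), 0]]
```

View pics/sc7.png

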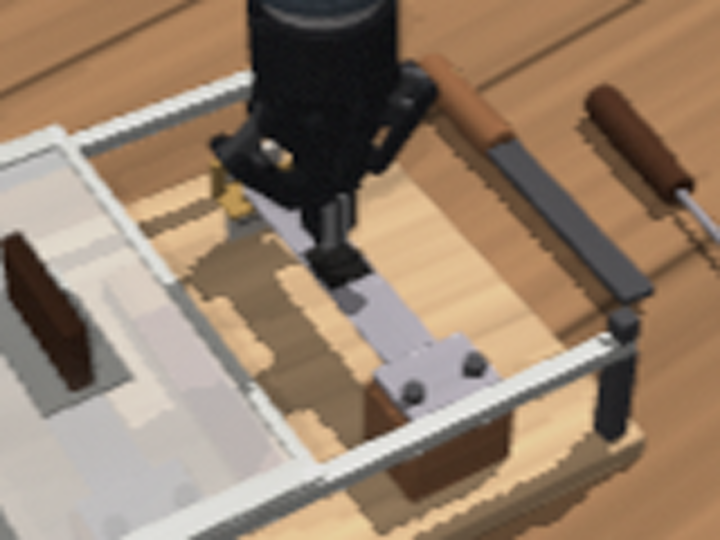

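Centred over the left pad. Descending.

>>> play_rows --commands '[[[-0.02, -0.08, 0.3, 0, 0], [-0.02, -0.08, 0.26, 0, 0], [0, 0, 0.1, 0, 0], [0, 0, 0, 0, 0]]]'

```text
t: 13.7
tool_pos: [0.5534, 0.004, 0.0869]
ee_rot: [-3.101, 0.274, 0.017]
force: [0.8, 0.9, 0.3]
width: -0.003
```

>>> play_rows --commands '[[[0, 0, 0.06, 0, 0], [0, 0, 0, 0, 0]]]'

```text
t: 13.9
tool_pos: [0.5537, 0.0042, 0.0857]
ee_rot: [-3.101, 0.274, 0.016]
force: [-0.3, -0.3, 0.4]
width: 0.002
```

>>> play_rows --commands '[[[0, 0, 0.06, 0, 0], [0, 0, 0, 0, 0]]]'

```text
t: 14.1
tool_pos: [0.5539, 0.0043, 0.0844]
ee_rot: [-3.101, 0.274, 0.015]
force: [-0.6, -0.5, -1.1]
width: 0.001
```

>>> play_rows --commands '[[[-0.01, 0, 0.08, 0, 0], [0, 0, 0, 0, 0]]]'

```text
t: 14.3
tool_pos: [0.554, 0.0044, 0.0825]
ee_rot: [-3.101, 0.274, 0.014]
force: [-0.6, 0.2, 0.7]
width: -0.002
```

>>> play_rows --commands '[[[-0.01, 0, 0.06, 0, 0], [0, 0, 0, 0, 0]]]'

```text
t: 14.5
tool_pos: [0.5539, 0.0044, 0.0812]
ee_rot: [-3.101, 0.274, 0.013]
force: [-0.6, -0.3, 2.7]
width: 0.003
```

>>> play_rows --commands '[[[0, 0, 0.06, 0, 0], [0, 0, 0, 0, 0]]]'

```text
t: 14.7
tool_pos: [0.5539, 0.0044, 0.0799]
ee_rot: [-3.101, 0.274, 0.013]
force: [0.6, 0.2, 4.4]
width: -0.005
```

Much stiffer, about 1.3 N/mm or more, so this is the sound strip.

>>> play_rows --commands '[[[0, 0, 0.06, 0, 0], [0, 0, 0, 0, 0]]]'

```text
t: 14.9
tool_pos: [0.5539, 0.0044, 0.0787]
ee_rot: [-3.101, 0.274, 0.013]
force: [-1.8, 0.2, 4.5]
width: 0.004
```

>>> play_rows --commands '[[[0, 0, 0.05, 0, 0], [0, 0, 0, 0, 0]]]'

```text
t: 15.1
tool_pos: [0.5539, 0.0045, 0.0779]
ee_rot: [-3.101, 0.273, 0.013]
force: [-2.2, -0.3, 6.4]
width: 0.002
```

>>> play_rows --commands '[[[0, 0, 0.04, 0, 0], [0, 0, 0.01, 0, 0]]]'

```text
t: 15.3
tool_pos: [0.5539, 0.0045, 0.0772]
ee_rot: [-3.101, 0.274, 0.013]
force: [-1.8, -0.0, 7.8]
width: 0.001
```

>>> play_rows --commands '[[[0, 0, 0.02, 0, 0], [0, 0, 0.01, 0, 0], [0, 0, 0.01, 0, 0], [0, 0, 0.01, 0, 0], [0, 0, 0.01, 0, 0]]]'

```text
t: 15.8
tool_pos: [0.5539, 0.0045, 0.0773]
ee_rot: [-3.101, 0.273, 0.012]
force: [-2.6, -0.9, 6.9]
width: 0.002
```

>>> play_rows --commands '[[[0, 0, 0.02, 0, 0], [0, 0, 0.01, 0, 0], [0, 0, 0.01, 0, 0], [0, 0, 0.01, 0, 0], [0, 0, 0.01, 0, 0]]]'

```text
t: 16.3
tool_pos: [0.5539, 0.0044, 0.0774]
ee_rot: [-3.101, 0.273, 0.012]
force: [-2.3, -0.6, 7.1]
width: -0.001
```

Run:
```python
from h import *
import cv2
f=[]
f.append(robot.sense()["force"].round(1)); im=robot.camera("side"); f.append(robot.sense()["force"].round(1)); print(f,robot.sense()["tool_pos"])
c=im[160:310,270:450]
cv2.imwrite("pics/side8.png",cv2.resize(c,None,fx=4,fy=4,interpolation=cv2.INTER_CUBIC))
```

```text
[array([-2.3, -0.6,  7.1]), array([-3.2,  0.1,  7.3])] [0.5538807  0.00447403 0.07734446]
```

View pics/side8.png

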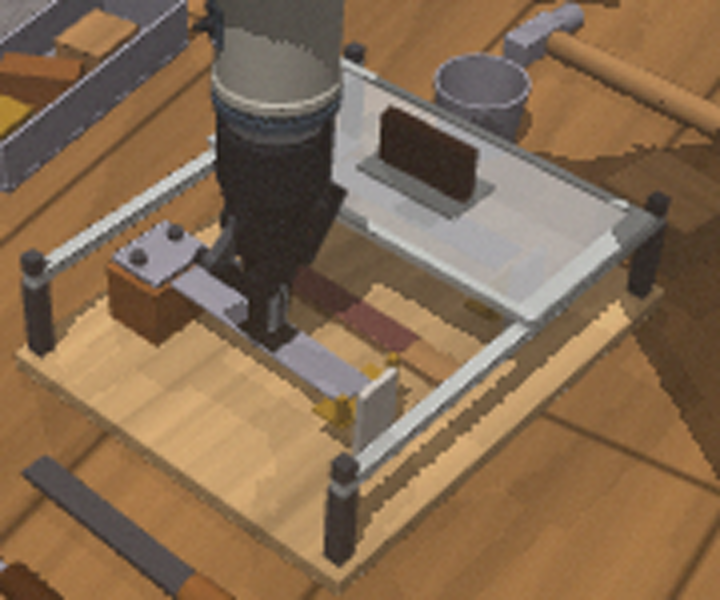

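>>> play_rows --commands '[[[0, 0, -0.2, 0, 0], [0, 0, -0.4, 0, 0], [0, 0, -0.8, 0, 0], [0, 0, -1, 0, 0], [0, 0, -1, 0, 0]]]'

```text
t: 16.85
tool_pos: [0.5517, 0.002, 0.1625]
ee_rot: [-3.101, 0.274, 0.023]
force: [-0.0, 0.5, 0.9]
width: 0.001
```

>>> play_rows --commands '[[[0, 0, -1, 0, 0], [0, 0, -1, 0, 0], [0, 0, -1, 0, 0], [0, 0, 0, 0, 0]]]'

```text
t: 17.25
tool_pos: [0.5535, -0.0004, 0.2454]
ee_rot: [-3.101, 0.274, 0.015]
force: [1.5, 0.9, -0.2]
width: 0.002
```

Run:
```python
from h import *
import cv2
s=robot.sense(); print(s["t"],s["tool_pos"],s["force"].round(1))
rig=[ 0.5386,-0.0758,-0.15588]
P=w2r(rig,[[.04,-.085,.146],[-.04,-.085,.146],[.147,-.16,.104],[-.147,-.16,.104],[.147,-.01,.104],[-.147,-.01,.104]])
for n,(y,x,h,w) in dict(side=(160,270,150,180),scene=(185,165,180,225)).items():
    im=robot.camera(n)
    c=cv2.resize(im[y:y+h,x:x+w],None,fx=3.5,fy=3.3,interpolation=cv2.INTER_CUBIC)
    cv2.imwrite(f"pics/{n}9c.png",c)
    for u in proj(n,P): cv2.drawMarker(c,(int((u[0]-x)*3.5),int((u[1]-y)*3.3)),(0,0,255),0,10,1)
    cv2.imwrite(f"pics/{n}9.png",c)
```

```text
17.25 [ 5.53542410e-01 -3.93499522e-04  2.45431437e-01] [ 1.5  0.9 -0.2]
```

View pics/side9.png

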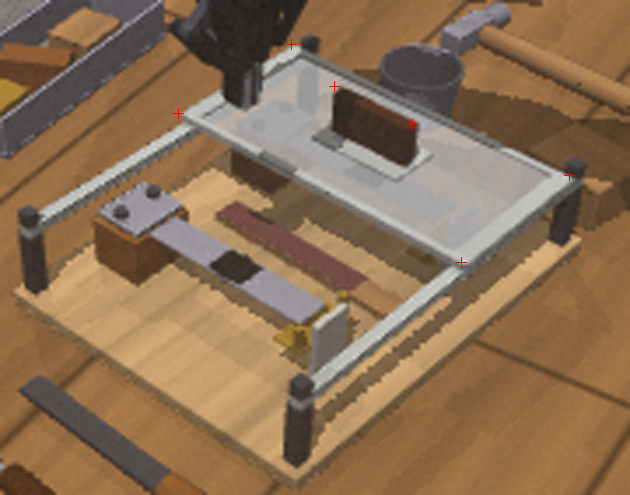

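View pics/scene9.png

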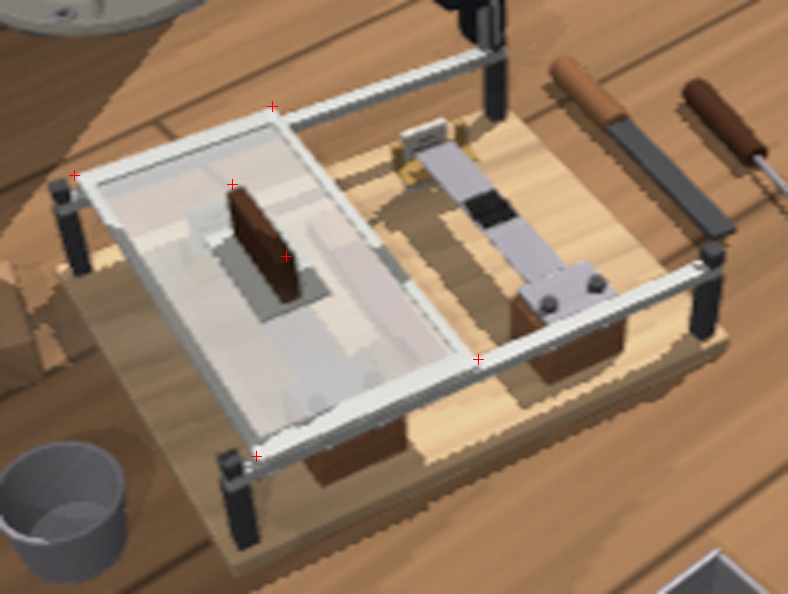

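The guard lines up with its modelled home position at the right stop. Both strips are level and the arm is clear, so I'm handing in.

```bash
python3 -c "
from bench import robot
print(robot.finish_job())"
```

```text
the job is handed in; nothing more can be done
None
```

I tested both strips and left the guard home over the right bay. The right strip is the soft one. The job was handed in at about 17.3 s of the 54 s allowed; it reports no verdict.

| Strip | Force reading (vertical) | Pad sank | Result |
|---|---|---|---|
| Right (open bay, tested first) | 6–9 N for over 1 s | about 13 mm | soft, pointer dropped well down |
| Left (after moving the guard) | about 7–8 N for over 1 s | about 5 mm | sound |

- **Guard:** I pushed the fin to the right until the force jumped to 43 N at the stop, then backed off. That push was harder than intended. The force on the fingers settled to about 20 N while I was still pressing.
- **Last pictures:** The guard sits at its right stop, matching its modelled home position to within a few mm. The arm is clear above the rig. The left strip and its pad look level. The right strip looked level before the guard covered it.
- **Other checks:** The tool tilted about 2° after the stop contact, with no visible effect on the second press. In the pictures the other things on the bench look unmoved. I did not touch the pointers directly. I judged the pointer heights from the pictures and the pad travel, not by a separate measurement.

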